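# Find and mark the tired shock mount

### The job

One of the bench grinder's three spring mounts on the test board has gone soft. With a fingertip press the three round pads down one after another, from the robot's left to its right, to feel which is the softest, then push that mount's red tag fully down, leave the other two tags up and draw back. Nothing is to be pinched, pulled up or picked up; the chess pieces, jar and gouge stay where they are.

Things in the scene. Friction and masses are not known exactly. Their poses are not given: they have to be found in the camera images.
- board: Fixed plywood test board, 270 x 520 x 18 mm, flat on the bench; origin at the centre of its underside. x points across it away from the robot, y along it to the robot's left (board yaw varies by about +-10 degrees). It carries the three mounts in a row along y, about 160 mm apart (at about y = +160, 0 and -160 mm, each within 10 mm); which mount stands in which place varies.
- pad_a_top (a point): Centre of the top face of the round pad of mount A: a disc 56 mm across (black rubber top on a steel rim) on a coil spring, about 78 mm above the bench when free. The three mounts look alike. Each is screwed to the board (cannot shift) on a grey base 150 x 84 mm, turned up to 15 degrees either way on the board.
- pad_a (a joint): How far the pad of mount A is pressed down, m: 0 free, 0.016 at its stop. It springs back when let go. Each spring pushes back in proportion to this travel, from nothing when free; the stiffnesses lie between 350 and 1600 N/m and each differs from the next by a factor of at least 1.7. At rest the softest stands lower than the others by about a hundredth of a millimetre, far too little to see or read: which is softest must be felt.
- tag_a_top (a point): Centre of the top face of the red tag of mount A: a flat plastic cap 28 x 32 mm, 8 mm thick, on a stem in a small wooden guide, on the same grey base 75 mm from the centre of that mount's pad, on the robot's side of it. Top 74 to 78 mm above the bench at the start, 58 mm when fully down.
- tag_a (a joint): How far the tag of mount A is pushed down, m: starts between 0 and 0.004, 0.020 fully down at its stop; negative is pulled up. It slides stiffly (about 4 N) and stays where it is left.
- pad_b_top (a point): Centre of the top face of the round pad of mount B: a disc 56 mm across (black rubber top on a steel rim) on a coil spring, about 78 mm above the bench when free. The three mounts look alike. Each is screwed to the board (cannot shift) on a grey base 150 x 84 mm, turned up to 15 degrees either way on the board.
- pad_b (a joint): How far the pad of mount B is pressed down, m: 0 free, 0.016 at its stop. It springs back when let go. Each spring pushes back in proportion to this travel, from nothing when free; the stiffnesses lie between 350 and 1600 N/m and each differs from the next by a factor of at least 1.7. At rest the softest stands lower than the others by about a hundredth of a millimetre, far too little to see or read: which is softest must be felt.
- tag_b_top (a point): Centre of the top face of the red tag of mount B: a flat plastic cap 28 x 32 mm, 8 mm thick, on a stem in a small wooden guide, on the same grey base 75 mm from the centre of that mount's pad, on the robot's side of it. Top 74 to 78 mm above the bench at the start, 58 mm when fully down.
- tag_b (a joint): How far the tag of mount B is pushed down, m: starts between 0 and 0.004, 0.020 fully down at its stop; negative is pulled up. It slides stiffly (about 4 N) and stays where it is left.
- pad_c_top (a point): Centre of the top face of the round pad of mount C: a disc 56 mm across (black rubber top on a steel rim) on a coil spring, about 78 mm above the bench when free. The three mounts look alike. Each is screwed to the board (cannot shift) on a grey base 150 x 84 mm, turned up to 15 degrees either way on the board.
- pad_c (a joint): How far the pad of mount C is pressed down, m: 0 free, 0.016 at its stop. It springs back when let go. Each spring pushes back in proportion to this travel, from nothing when free; the stiffnesses lie between 350 and 1600 N/m and each differs from the next by a factor of at least 1.7. At rest the softest stands lower than the others by about a hundredth of a millimetre, far too little to see or read: which is softest must be felt.
- tag_c_top (a point): Centre of the top face of the red tag of mount C: a flat plastic cap 28 x 32 mm, 8 mm thick, on a stem in a small wooden guide, on the same grey base 75 mm from the centre of that mount's pad, on the robot's side of it. Top 74 to 78 mm above the bench at the start, 58 mm when fully down.
- tag_c (a joint): How far the tag of mount C is pushed down, m: starts between 0 and 0.004, 0.020 fully down at its stop; negative is pulled up. It slides stiffly (about 4 N) and stays where it is left.
- pawn: Bystander: loose turned pale wooden pawn, 54 mm tall, foot 30 mm across, standing on the far part of the board; origin at the centre of its underside.
- king: Bystander: loose turned wooden king, 93 mm tall, foot 36 mm across, standing on the far part of the board; origin at the centre of its underside.
- jar: Bystander: loose small jar of wax with a brass cap, 60 mm across, 75 mm tall, on the bench to the robot's right of the board; origin at the centre of its underside.
- gouge: Bystander: loose carving tool with dark wooden handle, 200 mm long, lying on the bench to the robot's left of the board; origin under its middle.

How it is judged:
By the outcome, as a careful person would: the job done as asked, in the order asked, and still so for the second after the job is handed in, with the robot touching nothing.
It also fails if it takes over 54 s, if anything falls off the work surface, if the arm or the gripper's body presses on something with over 40 N, if the wrist force passes 120 N, or if a joint passes its speed limit or range.

### The arm

A 6-joint arm with a two-finger parallel gripper is mounted at the origin on the work surface. World frame = base frame: x ahead of the robot, y to its left, z up, the work surface at z = 0. Lengths are in m, angles in rad, forces in N, time in s.
With the tool pointing down it reaches from about 0.25 to 0.775 m from the base axis. Payload 4 kg.
Tool frame: the origin (TCP) lies at the very end of the fingers, on their centre line; the grasp point (between the pads) lies 19 mm behind it (robot.hold_point_z is the distance from the TCP to the grasp point, in m); z points along the fingers, y is the line along which they close (so a half turn about z gives the same grasp; the last joint's range is limited). The gripper opens to 94 mm and grips with 3 to 60 N. Pads are 16 mm wide; open, the fingers measure 119 mm over their backs; the gripper's body (75 mm by 177 mm) begins 78 mm behind the grasp point.
Start: joints at [-1.436, 0.087, 1.371, -0, 1.684, -0.103], TCP at [0.13, -0.535, 0.206] pointing down, gripper open.
Joint ranges: [-3.1, 3.1], [-0.76, 2.03], [0.27, 2.55], [-1.08, 4.22], [0.17, 2.65], [-2.57, 2.57]. Speed limits (rad/s): [2.79, 2.79, 3.14, 3.14, 3.14, 3.14].

### API

Orientations are given as [roll, pitch, yaw] about the fixed x, y, z axes, in that order (R = Rz(yaw) Ry(pitch) Rx(roll)).
In Python, from bench import robot gives the robot as it stands.
- The arm moves only by the tool carry_out, never from a script. Its argument "steps" is a list of rows, each a list of 3 entries, a list of its own where there are three numbers: the shift along the tool's x, y, z in m, then the turn about the tool's z in units of 10 degrees (1.0 is 10 degrees), then the closure, from -1 (fully open) to 1 (shut). In form: [[[tx, ty, tz], roll, jaw], ...]. A call has 1 to 10 rows; each row is the pose to reach, as a shift and turn from the pose commanded when the call began, along the tool's axes at that moment; what a row does not reach only later rows make up. A row lasts 1/8 s, in which the tool goes at most 62.5 mm and 10.7 degrees, less where a joint would pass 70% of its speed; a pose out of reach is approached as far as the arm can. A call with a gripper value outside its range is refused whole. The fingers move at their own pace and stop on an object; the grip force is fixed at half the most. Time passes only in rows, so rows that repeat a pose let the fingers close. It gives the time, the measured TCP pose, the force, the opening and the grip force at its end, in the units of the state.
- robot.get_obs(): the state, without advancing time (a new reading comes with each control period).
- robot.snapshot(name): name is "side" or "top"; returns a dict with "image" (384x512x3 uint8, red, green, blue), "z_map" (384x512 float32, m along the optical axis (not along the pixel's ray), 0 where there is no reading), "mtx" (3x3 intrinsics, pixels), "R" (3x3) and "t" (3): a world point X has camera coordinates R X + t. Camera axes: x right, y down, z forward; pixel columns grow to the right and rows downward; lengths in m; the calibration is good to about 2 mm. A picture is of the moment at which its call begins.
- robot.close_job(): hands the job in; it is judged then, once.
The state is a dict: "time": time; "joint_positions": joint angles; "qvel": joint speeds; "joint_torque": joint torques, N m; "tool_pos": TCP position; "ee_rot": TCP orientation; "wrist_force": force on the tool from outside, world axes, zero at the start; "wrist_torque": the same for the moment, N m; "width": finger opening in m; "finger_force": force on a finger pad.
Only numpy, scipy, OpenCV 4.12 (cv2) and the standard library are available. Lean on these libraries where they do the work, as an engineer would, in place of code of your own. Each camera call takes 0.05 s, during which the arm holds its last target. There are 200 camera calls.

## Working session

There is one attempt and no reset: what is moved stays moved. The work goes in short steps, Python scripts to look and compute and a tool call to move; the robot and the scene stay as the last step left them, time stands still between calls to the robot, and variables do not carry over. Pictures are saved under pics/ and viewed, at most 10 in all, crops included, and the job is handed in when it is done.

Besides the shell and the picture viewer there is one more tool, called after "Request:" in YAML: its name, and indented under it one key for each argument. carry_out: Moves the arm, as the interface text tells. Its arguments: {"type":"object","properties":{"steps":{"type":"array","items":{"type":"array"}}},"required":["steps"]}

```bash
mkdir -p pics; cat > h.py <<'E'
from bench import robot
import numpy as np, cv2
def snap(n):
    s=robot.snapshot(n); np.savez(n,**s); return s
def pt(s,u,v,z=None):
    R,t,K=s["R"],s["t"],s["mtx"]
    d=R.T@np.linalg.inv(K)@np.array([u,v,1.]); c=-R.T@t
    if z is None:
        w=s["z_map"][int(v)-1:int(v)+2,int(u)-1:int(u)+2]; return c+d*np.median(w[w>0])
    return c+d*(z-c[2])/d[2]
E
python3 - <<'E'
from h import *
for n in("top","side"):
    s=snap(n); cv2.imwrite(f"pics/{n}0.png",cv2.resize(s["image"][...,::-1],(800,600),interpolation=cv2.INTER_CUBIC))
o=robot.get_obs();print({k:np.round(v,3) for k,v in o.items()})
E
```

```text
{'time': np.float64(0.1), 'joint_positions': array([-1.436,  0.088,  1.372, -0.   ,  1.684, -0.103]), 'qvel': array([ 0.002, -0.003, -0.002,  0.   ,  0.   ,  0.001]), 'joint_torque': array([ 1.0000e-03, -3.4125e+01, -3.0330e+01,  7.2000e-02,  3.0000e-02,
       -0.0000e+00]), 'tool_pos': array([ 0.129, -0.534,  0.204]), 'ee_rot': array([-3.14 , -0.   ,  0.238]), 'wrist_force': array([0.145, 0.661, 0.022]), 'wrist_torque': array([ 0.03 , -0.021,  0.026]), 'finger_force': np.float64(0.0), 'width': np.float64(0.094)}
```

View pics/top0.png

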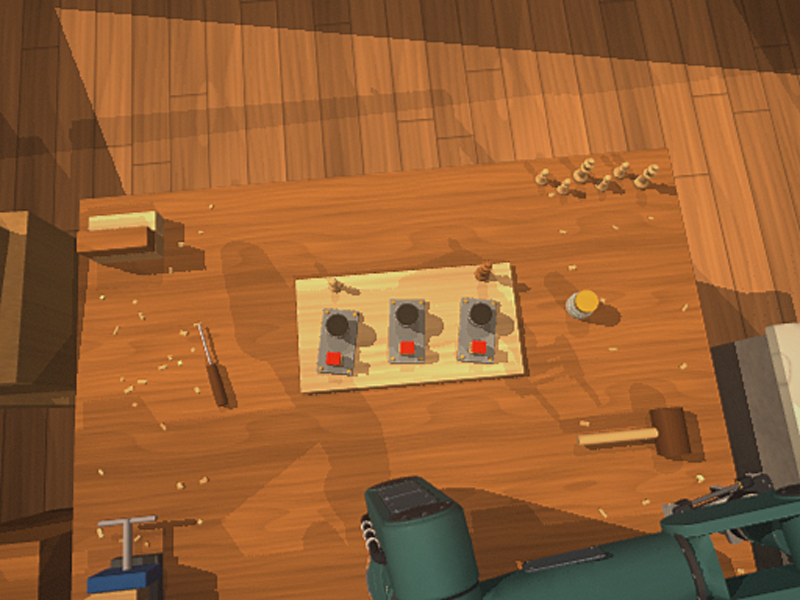

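The top view shows the pads (800x600 px) at about (337,325), (407,314) and (481,314), left to right. The red tags are at (334,358), (407,348) and (479,347). The king stands behind the right pad at (484,271) and the pawn behind the left one at (335,286).

```bash
python3 - <<'E'
from h import *
s=np.load("top.npz"); im=s["image"].astype(int)
red=(im[...,0]>170)&(im[...,1]<70)&(im[...,2]<70)
dark=im.max(2)<50
def cen(m,u,v,z,r=10):
    u,v=u/1.5625,v/1.5625
    vv,uu=np.nonzero(m); k=np.hypot(uu-u,vv-v)<r
    a,b=uu[k].mean(),vv[k].mean(); return k.sum(),np.round([a,b],1),np.round(pt(s,a,b,z),4),np.round(pt(s,a,b),4)
P=[]
for p,t in zip([(337,325),(407,314),(481,314)],[(334,358),(407,348),(479,347)]):
    a=cen(dark,*p,.078);b=cen(red,*t,.076);print("pad",*a);print("tag",*b,"dist",np.linalg.norm((a[2]-b[2])[:2]))
i=s["image"][150:260,180:345,::-1]; cv2.imwrite("pics/crop.png",cv2.resize(i,None,fx=4.8,fy=4.8,interpolation=cv2.INTER_CUBIC))
E
```

```text
<stdin>:8: RuntimeWarning: Mean of empty slice.
  ret = ret.dtype.type(ret / rcount)
Traceback (most recent call last):
  File "h.py", line 9, in pt
    w=s["z_map"][int(v)-1:int(v)+2,int(u)-1:int(u)+2]; return c+d*np.median(w[w>0])
                 ~~~^^^
ValueError: cannot convert float NaN to integer
```

View pics/side0.png

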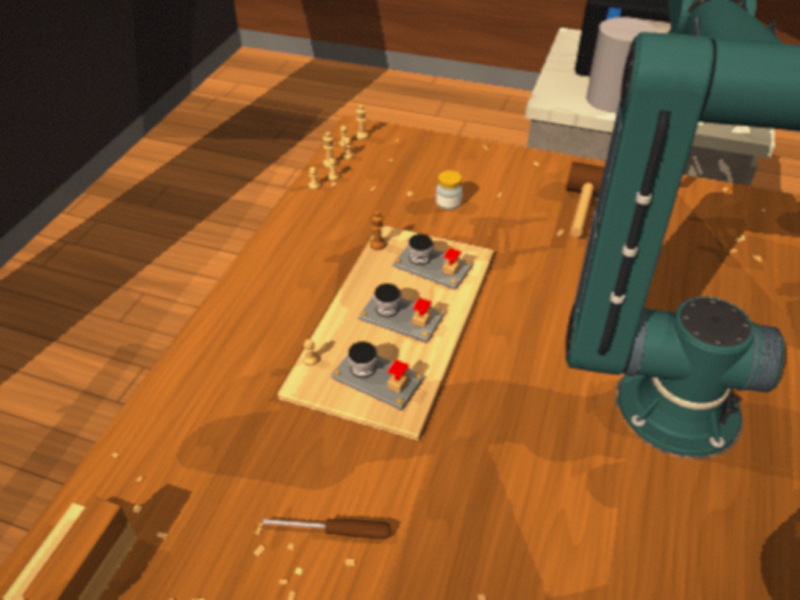

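The side view shows three black pads at about (362,358), (387,299) and (420,242), with the red tags on the robot's side. Next I'll loosen the dark threshold.

```bash
cat > m.py <<'E'
from h import *
def meas(s,pads,tags):
    im=s["image"].astype(int)
    red=(im[...,0]>150)&(im[...,1]<80)&(im[...,2]<80)
    for p,t in zip(pads,tags):
        r=[]
        for q,z,m in((p,.078,None),(t,.076,red)):
            u,v=q[0]/1.5625,q[1]/1.5625
            if m is None: m=im.sum(2)<im[int(v),int(u)].sum()+55
            n,l,st,c=cv2.connectedComponentsWithStats(m.astype(np.uint8),connectivity=4)
            k=l[int(v),int(u)]; a,b=c[k]
            r.append(pt(s,a,b,z)); print(st[k][2:],c[k].round(1),r[-1].round(4),pt(s,a,b).round(4))
        print(" dist",np.linalg.norm((r[0]-r[1])[:2]).round(4))
E
python3 - <<'E'
from m import *
s=np.load("top.npz")
meas(s,[(337,325),(407,314),(481,314)],[(334,358),(407,348),(479,347)])
s2=np.load("side.npz")
print("side");meas(s2,[(362,358),(387,299),(420,242)],[(398,370),(422,306),(452,256)])
for q in [(335,285),(484,270)]:print(pt(s,q[0]/1.5625,q[1]/1.5625))
i=s["image"][150:260,180:345,::-1]; cv2.imwrite("pics/crop.png",cv2.resize(i,None,fx=4.8,fy=4.8,interpolation=cv2.INTER_CUBIC))
E
```

```text
[ 15  16 166] [215.7 208.2] [0.5538 0.1255 0.078 ] [0.554  0.1256 0.0766]
[ 9  9 68] [212.9 228.9] [0.4824 0.1407 0.076 ] [0.4822 0.1405 0.0779]
 dist 0.073
[ 14  13 152] [260.4 201. ] [ 0.5645 -0.034   0.078 ] [ 0.5647 -0.034   0.0772]
[ 9  8 59] [260.4 222.1] [ 0.4902 -0.0265  0.076 ] [ 0.4903 -0.0265  0.0751]
 dist 0.0747
[ 14  14 152] [307.6 200.6] [ 0.5498 -0.2004  0.078 ] [ 0.5496 -0.2002  0.0791]
[ 9  8 69] [306.1 221.5] [ 0.4767 -0.1861  0.076 ] [ 0.4767 -0.1861  0.0756]
 dist 0.0745
side
[ 16  12 156] [231.5 225.3] [0.5531 0.1276 0.078 ] [0.5536 0.1266 0.0768]
[13 13 99] [254.2 236.1] [0.481  0.1422 0.076 ] [0.4805 0.1435 0.0776]
 dist 0.0736
[ 14  11 119] [247.4 187.2] [ 0.5628 -0.0317  0.078 ] [ 0.5624 -0.0308  0.0789]
[12 11 81] [269.6 195.6] [ 0.4885 -0.0212  0.076 ] [ 0.4893 -0.0239  0.0732]
 dist 0.075
[14 10 96] [269.  154.7] [ 0.5473 -0.1991  0.078 ] [ 0.5478 -0.2004  0.0768]
[10 10 68] [288.7 163.1] [ 0.4754 -0.1817  0.076 ] [ 0.4753 -0.1813  0.0764]
 dist 0.074
[0.65187388 0.12494178 0.06004374]
[ 0.64688979 -0.21866533  0.09120755]
```

View pics/crop.png

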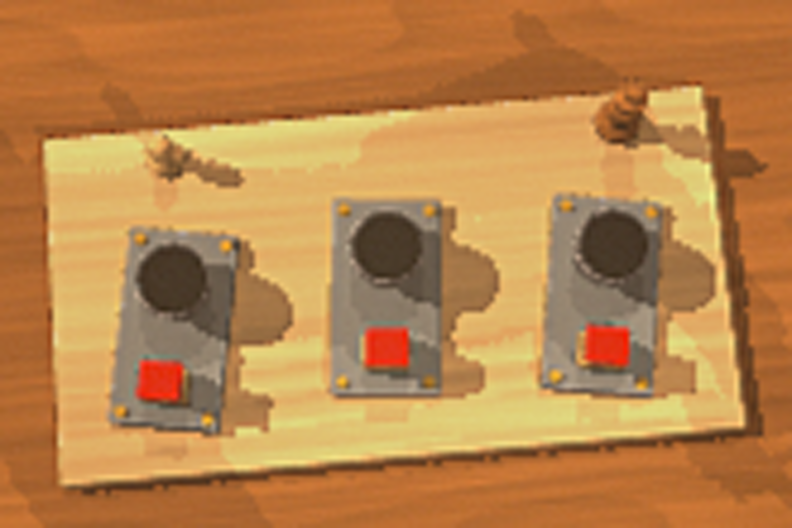

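Both cameras agree to about 2 mm, and the pad heights and the 75 mm pad-to-tag distances check out. Now I'll shut the fingers and travel at height to the left pad.

Request:
carry_out:
  steps:
    - [[0.057,-0.054,0],0.15,1]
    - [[0.113,-0.109,0],0.3,1]
    - [[0.17,-0.163,0],0.45,1]
    - [[0.227,-0.217,0],0.6,1]
    - [[0.284,-0.271,0],0.75,1]
    - [[0.34,-0.326,0],0.9,1]
    - [[0.397,-0.38,0],1.0,1]
    - [[0.454,-0.434,0],1.2,1]
    - [[0.51,-0.489,0],1.3,1]
    - [[0.567,-0.543,0],1.364,1]

```text
time: 1.35
tool_pos: [0.467, -0.0061, 0.2052]
ee_rot: [3.141, 0.0, -0.0]
wrist_force: [0.2, -0.7, 0.7]
width: 0.0003
finger_force: 0.0
```

Request:
carry_out:
  steps:
    - [[0.03,-0.045,0.03],0,1]
    - [[0.06,-0.09,0.06],0,1]
    - [[0.085,-0.13,0.1],0,1]
    - [[0.085,-0.13,0.1],0,1]
    - [[0.085,-0.13,0.1],0,1]
    - [[0.085,-0.13,0.1],0,1]

```text
time: 2.1
tool_pos: [0.5522, 0.1208, 0.1076]
ee_rot: [3.142, -0.003, -0.002]
wrist_force: [-0.0, -0.1, -0.1]
width: 0.0003
finger_force: 0.0
```

Request:
carry_out:
  steps:
    - [[0.001,-0.005,0.01],0,1]
    - [[0.001,-0.005,0.02],0,1]
    - [[0.001,-0.005,0.02],0,1]

```text
time: 2.48
tool_pos: [0.5514, 0.1265, 0.084]
ee_rot: [3.141, 0.003, -0.001]
wrist_force: [-0.6, 0.3, 0.9]
width: 0.0003
finger_force: 0.0
```

```bash
python3 - <<'E'
from h import *
s=snap("side"); cv2.imwrite("pics/s1.png",cv2.resize(s["image"][120:270,180:340,::-1],(640,600),interpolation=cv2.INTER_CUBIC))
E
```

```text
(no output)
```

View pics/s1.png

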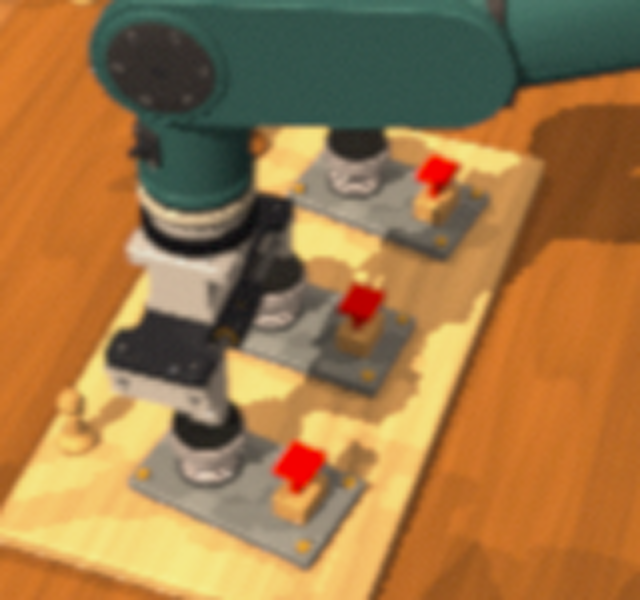

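The closed fingertips are just above the left pad, at about (215,408) over a pad centred at (208,432), and clear of the pawn. I'll press in two stages.

Request:
carry_out:
  steps:
    - [[0,0,0.006],0,1]
    - [[0,0,0.012],0,1]
    - [[0,0,0.012],0,1]
    - [[0,0,0.012],0,1]
    - [[0,0,0.012],0,1]
    - [[0,0,0.012],0,1]

```text
time: 3.28
tool_pos: [0.5529, 0.1268, 0.0739]
ee_rot: [3.142, -0.001, -0.0]
wrist_force: [0.3, -0.4, 4.7]
width: 0.0003
finger_force: 1.9
```

Request:
carry_out:
  steps:
    - [[0,0,0.006],0,1]
    - [[0,0,0.006],0,1]
    - [[0,0,0.006],0,1]
    - [[0,0,0.006],0,1]
    - [[0,0,0.006],0,1]

```text
time: 3.9
tool_pos: [0.553, 0.1269, 0.0688]
ee_rot: [3.142, -0.002, -0.0]
wrist_force: [-1.2, -0.1, 7.8]
width: 0.0009
finger_force: 4.0
```

Request:
carry_out:
  steps:
    - [[0,0,0.004],0,1]
    - [[0,0,0.004],0,1]
    - [[0,0,0.004],0,1]
    - [[0,0,0.004],0,1]

```text
time: 4.4
tool_pos: [0.553, 0.1268, 0.0656]
ee_rot: [3.142, -0.002, -0.0]
wrist_force: [-1.8, -1.9, 11.5]
width: 0.0004
finger_force: 5.4
```

```bash
cat > feel.py <<'E'
from h import *
r=[]
for i in range(8):
    robot.snapshot("top"); o=robot.get_obs(); r.append([o["tool_pos"][2],o["wrist_force"][2]])
r=np.array(r); print(o["time"],r.mean(0),r.std(0))
E
python3 feel.py
```

```text
4.8 [ 0.0655808  10.65060543] [7.99937317e-06 5.96868243e-01]
```

Request:
carry_out:
  steps:
    - [[0,0,-0.015],0,1]
    - [[0,0,-0.04],0,1]
    - [[0,0.05,-0.05],0,1]
    - [[0.004,0.105,-0.05],0,1]
    - [[0.011,0.16,-0.05],0,1]
    - [[0.011,0.16,-0.04],0,1]
    - [[0.011,0.16,-0.03],0,1]
    - [[0.011,0.16,-0.03],0,1]

```text
time: 5.8
tool_pos: [0.5619, -0.0315, 0.0913]
ee_rot: [-3.14, 0.004, 0.002]
wrist_force: [0.3, 0.8, -0.3]
width: 0.0005
finger_force: 0.0
```

Left pad: about 10.7 N at 12.4 mm, so roughly 860 N/m. Middle pad next.

Request:
carry_out:
  steps:
    - [[0,0,0.01],0,1]
    - [[0,0,0.018],0,1]
    - [[0,0,0.026],0,1]
    - [[0,0,0.026],0,1]
    - [[0,0,0.026],0,1]
    - [[0,0,0.026],0,1]

```text
time: 6.55
tool_pos: [0.5636, -0.0321, 0.0703]
ee_rot: [-3.141, -0.001, 0.001]
wrist_force: [-4.4, 2.4, 10.9]
width: 0.0004
finger_force: 5.9
```

```bash
python3 feel.py
```

```text
6.95 [ 0.07030627 11.74229821] [9.19056614e-06 5.78566475e-01]
```

Request:
carry_out:
  steps:
    - [[0,0,-0.015],0,1]
    - [[0,0,-0.04],0,1]
    - [[0,0.05,-0.05],0,1]
    - [[-0.005,0.105,-0.05],0,1]
    - [[-0.014,0.168,-0.05],0,1]
    - [[-0.014,0.168,-0.04],0,1]
    - [[-0.014,0.168,-0.028],0,1]
    - [[-0.014,0.168,-0.028],0,1]

```text
time: 7.95
tool_pos: [0.5485, -0.1991, 0.0933]
ee_rot: [-3.14, 0.004, 0.002]
wrist_force: [-0.5, -0.1, 0.2]
width: 0.0005
finger_force: 0.0
```

Middle pad: 11.7 N at 7.7 mm, so roughly 1500 N/m. Right pad next.

Request:
carry_out:
  steps:
    - [[0,0,0.01],0,1]
    - [[0,0,0.018],0,1]
    - [[0,0,0.026],0,1]
    - [[0,0,0.026],0,1]
    - [[0,0,0.026],0,1]
    - [[0,0,0.026],0,1]

```text
time: 8.7
tool_pos: [0.5497, -0.201, 0.07]
ee_rot: [3.142, -0.001, -0.0]
wrist_force: [0.0, 2.8, 3.1]
width: 0.0005
finger_force: 1.6
```

```bash
python3 feel.py
```

```text
9.1 [0.06979656 3.44651345] [1.21913170e-04 3.68964925e-01]
```

Request:
carry_out:
  steps:
    - [[0,0,0.004],0,1]
    - [[0,0,0.004],0,1]
    - [[0,0,0.004],0,1]
    - [[0,0,0.004],0,1]

```text
time: 9.6
tool_pos: [0.5497, -0.2013, 0.0658]
ee_rot: [3.141, -0.001, -0.0]
wrist_force: [1.0, 2.5, 5.0]
width: 0.0002
finger_force: 2.5
```

```bash
python3 feel.py
```

```text
10.0 [0.06576785 5.19847243] [2.65230512e-05 4.65465868e-01]
```

Request:
carry_out:
  steps:
    - [[0,0,-0.015],0,1]
    - [[0,0,-0.035],0,1]
    - [[-0.035,-0.007,-0.035],0,1]
    - [[-0.073,-0.015,-0.035],0,1]
    - [[-0.073,-0.015,-0.03],0,1]
    - [[-0.073,-0.015,-0.03],0,1]
    - [[-0.073,-0.015,-0.03],0,1]

```text
time: 10.88
tool_pos: [0.477, -0.1866, 0.0955]
ee_rot: [3.141, 0.0, -0.0]
wrist_force: [0.6, -0.4, 0.2]
width: 0.0001
finger_force: 0.0
```

The right pad is softest at about 425 N/m, against about 860 and 1500. The fingertip is now over its tag at (0.476, -0.185), so I'll push that down.

Request:
carry_out:
  steps:
    - [[0,0,0.01],0,1]
    - [[0,0,0.018],0,1]
    - [[0,0,0.026],0,1]
    - [[0,0,0.034],0,1]
    - [[0,0,0.04],0,1]
    - [[0,0,0.04],0,1]
    - [[0,0,0.04],0,1]
    - [[0,0,0.04],0,1]

```text
time: 11.88
tool_pos: [0.4767, -0.1862, 0.0581]
ee_rot: [3.141, -0.001, -0.0]
wrist_force: [-5.0, 3.1, 15.1]
width: 0.0004
finger_force: 7.3
```

Tip height is 0.058 m and the force has risen to 15 N, so the tag is on its stop. One slightly firmer push, then I'll draw back.

Request:
carry_out:
  steps:
    - [[0,0,0.003],0,1]
    - [[0,0,0.003],0,1]
    - [[0,0,0.003],0,1]

```text
time: 12.25
tool_pos: [0.4768, -0.1862, 0.0579]
ee_rot: [3.14, -0.002, 0.0]
wrist_force: [-9.5, 5.4, 26.8]
width: 0.0006
finger_force: 13.2
```

Request:
carry_out:
  steps:
    - [[0,0,-0.02],0,1]
    - [[0,0,-0.06],0,1]
    - [[0,0,-0.12],0,1]
    - [[-0.04,0.03,-0.16],0,1]
    - [[-0.09,0.08,-0.17],0,1]
    - [[-0.13,0.12,-0.17],0,1]
    - [[-0.15,0.17,-0.17],0,1]
    - [[-0.16,0.21,-0.17],0,1]
    - [[-0.16,0.21,-0.17],0,1]
    - [[-0.16,0.21,-0.17],0,1]

```text
time: 13.5
tool_pos: [0.3164, -0.3955, 0.2217]
ee_rot: [-3.14, 0.0, -0.0]
wrist_force: [-0.1, 0.2, -0.5]
width: 0.0004
finger_force: 0.0
```

```bash
python3 - <<'E'
from m import *
s=snap("top"); cv2.imwrite("pics/t2.png",cv2.resize(s["image"][...,::-1],(800,600),interpolation=cv2.INTER_CUBIC))
meas(s,[(337,325),(407,314),(481,314)],[(334,358),(407,348),(479,347)])
E
```

```text
[ 14  14 155] [215.5 207.8] [0.5552 0.1262 0.078 ] [0.5555 0.1264 0.0766]
[ 9  9 68] [213.  228.9] [0.4821 0.1403 0.076 ] [0.482  0.1402 0.0767]
 dist 0.0745
[ 14  13 150] [260.4 201. ] [ 0.5646 -0.0338  0.078 ] [ 0.5649 -0.0338  0.0766]
[ 9  8 59] [260.4 222.1] [ 0.4902 -0.0265  0.076 ] [ 0.4904 -0.0266  0.0742]
 dist 0.0748
[ 14  14 153] [307.6 200.7] [ 0.5496 -0.2003  0.078 ] [ 0.5496 -0.2004  0.0779]
[10  8 62] [305.6 222.3] [ 0.4741 -0.1842  0.076 ] [ 0.4764 -0.1873  0.0553]
 dist 0.0772
```

View pics/t2.png

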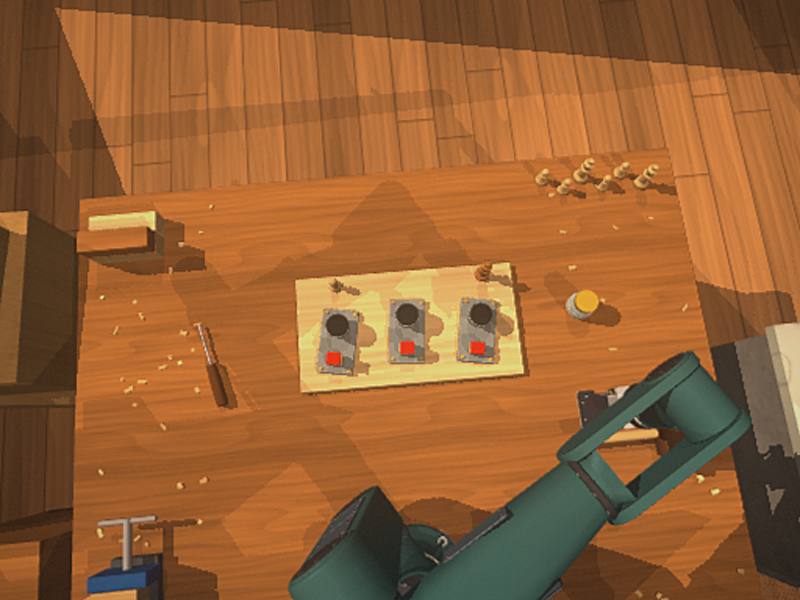

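The right tag at (478,348) is down, and the other two at (334,358) and (407,348) are still up. The pawn, king, jar and gouge are unmoved, and the arm is clear of the board.

```bash
python3 -c "
from bench import robot; print(robot.close_job())"
```

```text
the job is handed in; nothing more can be done
None
```

I pressed the pads left, middle, right and felt about 860, 1500 and 425 N/m; the right mount is the softest, so I pushed its red tag down to its stop, left the other two up, drew back and handed the job in at about 13.5 s.

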